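Clip the safety cutter back on its snap hook

ROBOT

A 6-joint arm with a two-finger parallel gripper is mounted at the origin on the work surface. World frame = base frame: x ahead of the robot, y to its left, z up, the work surface at z = 0. Lengths are in m, angles in rad, forces in N, time in s.
With the tool pointing down it reaches from about 0.3 to 0.75 m from the base axis. Payload 8.5 kg.
Tool frame: the origin (TCP) lies at the very end of the fingers, on their centre line; the grasp point (between the pads) lies 19 mm behind it (bot.grip_point_offset is the distance from the TCP to the grasp point, in m); z points along the fingers, y is the line along which they close (so a half turn about z gives the same grasp; the last joint's range is limited). The gripper opens to 88 mm and grips with 3 to 60 N. Pads are 18 mm wide; open, the fingers measure 123 mm over their backs; the gripper's body (75 mm by 187 mm) begins 45 mm behind the grasp point.
Start: joints at [1.033, 0.381, 1.297, -0, 1.464, -0.215], TCP at [0.174, 0.522, 0.239] pointing down, gripper open.
Joint ranges: [-3.11, 3.11], [-0.89, 2.33], [0.22, 2.48], [-1.42, 4.56], [0.17, 2.85], [-2.88, 2.88]. Speed limits (rad/s): [2.39, 2.39, 3.14, 3.14, 3.14, 3.14].

INTERFACE

Orientations are given as a unit quaternion [w, x, y, z].
In Python, from plant import telemetry, cams, order, trace, bot gives the robot as it stands.
- The arm moves only by the tool play_rows, never from a script. Its argument "increments" is a list of rows, each an object of numbers: "dx", "dy", "dz": the shift along the world's x, y, z in mm; "twist": the turn about the world's z in rad. A call has exactly 8 rows; each row shifts and turns the commanded pose from where the row before left it; what a row does not reach is not made up. A row lasts 1/8 s, in which the tool goes at most 62.5 mm and 10.7 degrees, less where a joint would pass 70% of its speed; a pose out of reach is approached as far as the arm can. A call is refused whole if a number of a shift passes 62.5 or a number of a turn 0.188, either way. A call with a gripper value outside its range is refused whole. "claw" is the finger opening in mm, from 0 to 88.1, set as the call begins (left out, the last holds). The fingers move at their own pace and stop on an object; the grip force is fixed at half the most. Time passes only in rows, so rows that do not move let the fingers close, or fill a call up. It gives the time, the measured TCP pose, the force, the opening and the grip force at its end, in the units of the state.
- telemetry.sense(): the state, without advancing time (a new reading comes with each control period).
- cams.read_camera(name): name is "scene" or "top" or "wrist"; returns the picture (384x512x3 uint8, red, green, blue); there is no depth.
- cams.camera_model(name): a dict with "fx", "fy", "cx", "cy" (pixels), "T" (4x4, takes a point from camera to world coordinates). Camera axes: x right, y down, z forward; pixel columns grow to the right and rows downward; lengths in m; the calibration is good to about 2 mm. A picture is of the moment at which its call begins: read the wrist's pose just before it. camera_model takes no time and is no camera call; for the wrist camera it gives the pose at the moment of the call.
- order.close_job(): hands the job in; it is judged then, once.
Trained networks look in the newest picture that a camera, given by its name, has taken for a name from the list of things; names that differ only in an ending like _2 or _b are one class to them, and where a whole thing is asked for, a point or a joint stands for the part that bears it (a point fixed in the world has none). Each returns a list of dicts, best first, with "confidence" (0 to 1); they miss things now and then, are a little off and sometimes report something else, mostly with a low value. They report only what shows in the picture. A call takes as long as a camera call. They do not tell look-alikes from the thing itself.
- trace(camera, label): "mask" (384x512 bool, what is visible of it) and "point" ([column, row] in pixels, amid what is visible of it).
The state is a dict: "time_s": time; "qpos": joint angles; "qvel": joint speeds; "joint_torque": joint torques, N m; "tcp_pos": TCP position; "tool_rot": TCP orientation; "ft_force": force on the tool from outside, world axes, zero at the start; "moment": the same for the moment, N m; "grip_width": finger opening in m; "finger_force": force on a finger pad.
Only numpy, scipy, OpenCV 4.12 (cv2) and the standard library are available. Lean on these libraries where they do the work, as an engineer would, in place of code of your own. Each camera call takes 0.05 s, during which the arm holds its last target. There are 200 camera calls.

TASK

Put the safety cutter with the steel eye away on the bench arm: push its eye in through the snap hook's sprung gate, without forcing the hook, and let go so that the cutter hangs straight down from the hook's bow, at rest, with the gate shut behind it. The hook may be standing turned on its swivel. Leave the other things on the bench where they are.

Things in the scene. Friction and masses are not known exactly. Their poses are not given: they have to be found in the camera images.
- cutter: Safety cutter lying flat: black plastic handle 102 mm long (x -60 to +42), 26 mm wide (y), 16 mm thick (z), with an 8 mm round steel neck and a steel eye at its +x end. Origin: underside, midway across, at the best grip point; x points along the handle to the eye, z up as it lies. 70 to 120 g.
- eye (a point): Centre of the cutter's eye, in the cutter's axes, 64 mm ahead (+x) of the cutter's origin and 8 mm above its underside. The eye is a ring of round 7 mm steel bar, 14 mm hole, 28 mm outside, flat in the cutter's xy plane (hole axis is z).
- stand: Bench arm, bolted down. A grey 22 mm tube rises from a 90 mm square base at (150, -70) mm in the stand's x, y, bends and runs to above the origin, tube centre 294 mm high; a steel snap hook hangs from its end. Origin: on the bench straight below the hook's swivel axis, z up. The hook's gate side looks to the stand's -x, give or take its turn (see swivel).
- swivel (a point): Point on the hook's upright swivel axis, 265 mm above the bench, in the stand's axes. The hook stands turned about this axis by up to 1 rad (57 deg) either way from facing the stand's -x. The turn differs each time and is NOT measured: see it or feel for it. The swivel is stiff: about 8 N sideways on the nose turns it, and it stays as left.
- bow (a point): Lowest bar centre of the hook's bow, on the swivel axis, 91 mm below swivel (fixed, in the stand's axes). Hook: 9 mm round bar in one upright plane through the axis; bow of 19 mm centre radius; spine 19 mm behind the axis; nose upright 19 mm in front of it, its square-cut tip 61.5 mm below swivel. A hanging eye's centre is 2 to 3 mm below the bow's bar.
- gate (a joint): Turn of the sprung gate, rad: 0 shut, 0.75 wide open (17 mm clear of the nose). A 7 mm round bar from its hinge, 19 mm in front of the axis and 25 mm below swivel, 37.5 mm down to the nose; opens inward only. Pushed 29 mm below the hinge it gives at about 4 N, 7 N near its stop, then hard. It snaps shut above an eye lowered past its end. Over 15 N bends hook or arm.
- knife: Bystander: a like cutter without neck and eye, 102 mm long, may lie on either side of the other one.
- marker: Bystander: marker pen, 140 mm long, 19 mm thick.
- tape: Bystander: roll of packing tape lying flat, 100 mm across, 48 mm high.
- partsbox: Bystander: small clear box with a lid, 114 x 79 x 36 mm.
- staples: Bystander: box of staples, 85 x 50 x 32 mm.
Things that resemble listed ones, but are neither listed nor needed, are in the scene too. Leave any orange look-alike of the cutter alone.

How it is judged:
By the outcome, as a careful person would: the job done as asked, in the order asked, and still so for the second after the job is handed in, with the robot touching nothing.
It also fails if it takes over 72 s, if anything falls off the work surface, if the arm or the gripper's body presses on something with over 40 N, if the wrist force passes 120 N, or if a joint passes its speed limit or range.

## Working session

There is one attempt and no reset: what is moved stays moved. The work goes in short steps, Python scripts to look and compute and a tool call to move; the robot and the scene stay as the last step left them, time stands still between calls to the robot, and variables do not carry over. Pictures are saved under pics/ and viewed, at most 10 in all, crops included, and the job is handed in when it is done.

Besides the shell and the picture viewer there is one more tool, called after "Request:" as name(argument=value, ...) on one line, values as JSON. play_rows: Moves the arm, as the interface text tells. Its arguments: {"type":"object","properties":{"increments":{"type":"array"},"claw":{"type":"number"}},"required":["increments"]}

```bash
mkdir -p pics; ls
cat > h.py <<'E'
import numpy as np, cv2
from plant import telemetry, cams, order, trace, bot
def snap(n,f=None):
    im=cams.read_camera(n)
    if f: cv2.imwrite('pics/'+f,cv2.cvtColor(im,cv2.COLOR_RGB2BGR))
    return im
def ray(m,p):
    T=np.array(m['T']);d=np.array([(p[0]-m['cx'])/m['fx'],(p[1]-m['cy'])/m['fy'],1.]);return T[:3,3],T[:3,:3]@d
def at_z(m,p,z):
    o,d=ray(m,p);return o+d*(z-o[2])/d[2]
def proj(m,P):
    T=np.array(m['T']);q=T[:3,:3].T@(np.array(P)-T[:3,3]);return np.array([m['fx']*q[0]/q[2]+m['cx'],m['fy']*q[1]/q[2]+m['cy']])
E
python3 - <<'E'
from h import *
s=telemetry.sense();print({k:np.round(v,3).tolist() for k,v in s.items()})
a=snap('scene');b=snap('top')
im=np.vstack([a,b])
cv2.imwrite('pics/a.png',cv2.cvtColor(a,cv2.COLOR_RGB2BGR));cv2.imwrite('pics/b.png',cv2.cvtColor(b,cv2.COLOR_RGB2BGR))
for c in('scene','top'):
    m=cams.camera_model(c);print(c,m['fx'],m['cx'],m['cy'],np.round(m['T'],3).tolist())
    for l in('cutter','eye','stand','gate','knife'):
        for r in trace(c,l)[:3]:
            ys,xs=np.nonzero(r['mask']);print(c,l,round(r['confidence'],2),np.round(r['point']),xs.min(),xs.max(),ys.min(),ys.max(),len(xs))
E
```

```text
pics
{'time_s': 0.0, 'qpos': [1.033, 0.381, 1.298, -0.0, 1.464, -0.215], 'qvel': [-0.002, 0.001, 0.002, 0.002, 0.0, 0.001], 'joint_torque': [0.002, -43.793, -22.455, 0.071, 0.035, -0.0], 'tcp_pos': [0.174, 0.521, 0.238], 'tool_rot': [-0.0, 0.161, 0.987, -0.001], 'ft_force': [0.368, 0.035, 0.312], 'moment': [-0.002, -0.027, 0.034], 'finger_force': 0.0, 'grip_width': 0.088}
scene 482.04291431412906 260.70131800486683 202.5261064270247 [[-0.637, 0.637, -0.434, 1.068], [0.771, 0.538, -0.341, 0.458], [0.016, -0.552, -0.834, 1.271], [0.0, 0.0, 0.0, 1.0]]
scene cutter 0.84 [387. 328.] 374 399 305 350 471
scene cutter 0.84 [264. 203.] 262 272 185 222 301
scene cutter 0.74 [204. 267.] 179 226 255 276 430
scene eye 0.96 [201. 264.] 179 226 255 276 400
scene eye 0.83 [332. 295.] 307 355 287 309 453
scene eye 0.72 [269. 204.] 262 272 185 222 311
scene stand 0.82 [141. 192.] 124 203 150 243 1976
scene knife 0.87 [289. 252.] 271 303 240 265 348
top 416.38977152581106 257.55884104886763 195.32533489659264 [[0.016, -0.981, 0.194, 0.234], [-1.0, -0.018, -0.008, 0.005], [0.012, -0.194, -0.981, 1.497], [0.0, 0.0, 0.0, 1.0]]
top cutter 0.8 [267. 228.] 253 280 215 245 217
top cutter 0.74 [131. 203.] 126 135 182 219 278
top cutter 0.59 [269. 152.] 261 280 139 166 195
top eye 0.72 [270. 153.] 261 279 139 167 245
top eye 0.68 [130. 204.] 126 135 189 218 220
top eye 0.53 [264. 227.] 254 275 216 240 194
top stand 0.84 [330. 152.] 306 347 125 179 815
top knife 0.54 [225. 202.] 219 231 190 216 194
```

View pics/a.png

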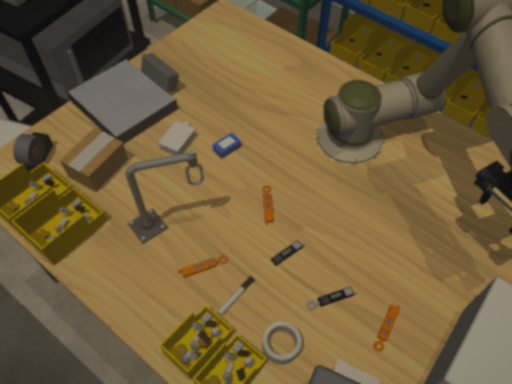

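View pics/b.png

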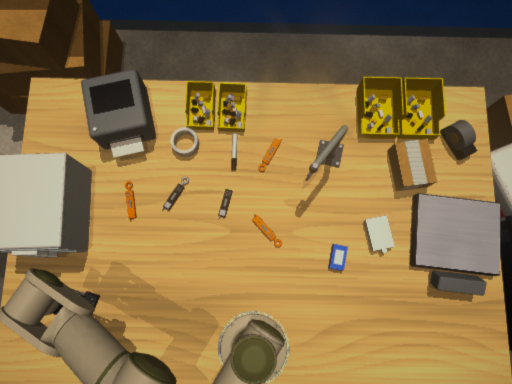

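The top view shows four candidates. Orange ones are at (131,201), (270,154) and (267,230). The black one with a steel eye is at (176,193), and the black one at (226,203) has no eye, so it is the knife. The black one at top (176,193), scene (332,297), fits the description. I'll confirm it in an enlarged crop.

Run:
```python
from h import *
a=cv2.imread('pics/a.png');b=cv2.imread('pics/b.png')
R=lambda im,x,y,w,h,k=6:cv2.resize(im[y:y+h,x:x+w],(400,300),interpolation=cv2.INTER_CUBIC)
im=np.vstack([np.hstack([R(a,300,275,64,48),R(b,150,170,64,48)]),np.hstack([R(a,150,140,80,60),R(b,292,145,64,48)])])
cv2.imwrite('pics/c.png',im)
ms,mt=cams.camera_model('scene'),cams.camera_model('top')
print('eye s,t',at_z(ms,(311.5,304.5),.008).round(3),at_z(mt,(185,181),.008).round(3))
print('far end s,t',at_z(ms,(353,292),.012).round(3),at_z(mt,(166,208),.012).round(3))
# stand: base centre & tube end
print('base',at_z(ms,(147,226),.005).round(3),at_z(mt,(334,155),.005).round(3))
print('tube end',at_z(ms,(192,157),.294).round(3),at_z(mt,(309,178),.294).round(3))
for r in trace('top','cutter')+trace('top','knife'): print(np.round(r['point']),r['confidence'])
```

```text
eye s,t [0.581 0.264 0.008] [0.576 0.259 0.008]
far end s,t [0.478 0.332 0.012] [0.474 0.322 0.012]
base [ 0.698 -0.269  0.005] [ 0.687 -0.29   0.005]
tube end [ 0.566 -0.167  0.294] [ 0.527 -0.157  0.294]
[267. 228.] 0.8
[131. 203.] 0.74
[269. 152.] 0.59
[178. 188.] 0.49
[225. 202.] 0.54
```

View pics/c.png

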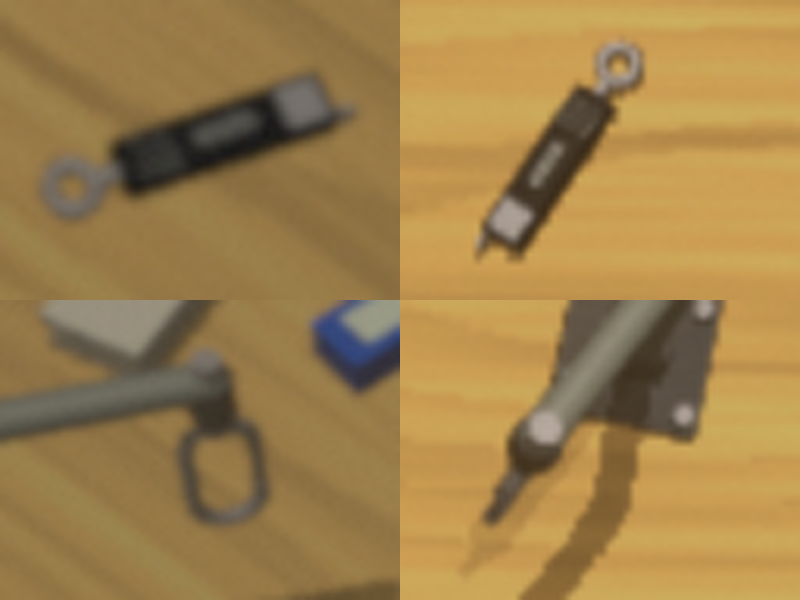

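The crops confirm it. The black cutter has its steel ring at top (185,180), with the tail at about (167,208). The hook shows nearly face-on in the scene camera and edge-on in the top camera, so its gate looks along roughly (-0.87,+0.5). I'll go above the cutter.

Request:
play_rows(increments=[{"dx":40,"dy":-26,"twist":-0.03},{"dx":40,"dy":-26,"twist":-0.03},{"dx":40,"dy":-26,"twist":-0.03},{"dx":40,"dy":-26,"twist":-0.03},{"dx":40,"dy":-26,"twist":-0.03},{"dx":40,"dy":-26,"twist":-0.03},{"dx":40,"dy":-26,"twist":-0.03},{"dx":40,"dy":-26,"twist":-0.04}], claw=88)

```text
invalid input at $.increments[0]: expected keys dx, dy, dz, twist
```

Request:
play_rows(increments=[{"dx":40,"dy":-26,"dz":0,"twist":-0.03},{"dx":40,"dy":-26,"dz":0,"twist":-0.03},{"dx":40,"dy":-26,"dz":0,"twist":-0.03},{"dx":40,"dy":-26,"dz":0,"twist":-0.03},{"dx":40,"dy":-26,"dz":0,"twist":-0.03},{"dx":40,"dy":-26,"dz":0,"twist":-0.03},{"dx":40,"dy":-26,"dz":0,"twist":-0.03},{"dx":40,"dy":-26,"dz":0,"twist":-0.04}], claw=88)

```text
time_s: 1.7
tcp_pos: [0.4957, 0.3126, 0.2388]
tool_rot: [0.0, 0.283, 0.959, 0.0]
ft_force: [-0.3, 0.9, 0.4]
grip_width: 0.0879
finger_force: 0.0
```

Run:
```python
from h import *
m=cams.camera_model('wrist');im=snap('wrist','w1.png');print(np.round(m['T'],3).tolist(),m['fx'],m['cx'],m['cy'])
for r in trace('wrist','cutter'):
    k=r['mask'];ys,xs=np.nonzero(k);print(r['confidence'],r['point'],xs.min(),xs.max(),ys.min(),ys.max())
    P=np.array([at_z(m,(x,y),.012)[:2] for x,y in zip(xs,ys)]);c=P.mean(0);u=np.linalg.svd(P-c,full_matrices=False)[2][0]
    u*=np.sign(u[0]);t=(P-c)@u;print(c.round(4),np.degrees(np.arctan2(u[1],u[0])).round(1),'ends',(c+u*t.min()).round(4),(c+u*t.max()).round(4))
print('eye expected px',proj(m,(.578,.261,.008)))
```

```text
[[0.543, 0.807, 0.232, 0.434], [0.84, -0.521, -0.151, 0.352], [-0.001, 0.277, -0.961, 0.386], [0.0, 0.0, 0.0, 1.0]] 317.01732559642994 253.1403764669192 190.33041375008213
0.69 [356.8, 92.0] 317 405 40 146
[0.4939 0.4551] 10.8 ends [0.4272 0.4424] [0.5714 0.4698]
0.69 [14.0, 242.3] 0 33 238 246
[ 0.4168 -0.0049] 50.1 ends [ 0.4054 -0.0185] [0.4326 0.014 ]
0.51 [116.3, 357.5] 106 124 353 362
[ 0.6275 -0.0116] 60.4 ends [ 0.6206 -0.0238] [ 6.338e-01 -6.000e-04]
eye expected px [254.78079437 235.57937153]
```

View pics/w1.png

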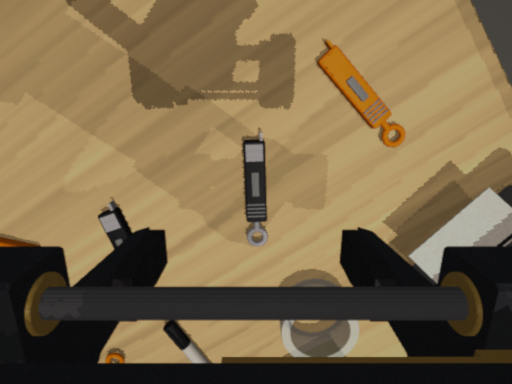

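The wrist view shows the black cutter. Its handle runs from (254,139) to (257,220) and its eye is at (257.5,236), close to the expected (255,236).

Run:
```python
from h import *
m=cams.camera_model('wrist');s=telemetry.sense()
e=at_z(m,(257.5,236),.009)[:2];t=at_z(m,(254,139.5),.014)[:2];f=at_z(m,(257,220),.016)[:2]
u=(e-t)/np.linalg.norm(e-t);print(e,t,f,np.linalg.norm(e-t),np.linalg.norm(f-t),'ang',np.degrees(np.arctan2(u[1],u[0])))
o=e-.064*u;print('origin',o,'delta mm',(o-s['tcp_pos'][:2])*1000,'z',s['tcp_pos'][2])
q=s['tool_rot'];print('tool x ang',np.degrees(np.arctan2(2*q[1]*q[2],q[1]**2-q[2]**2)))
```

```text
[0.58148289 0.26200234] [0.4748941  0.32592535] [0.56027419 0.2748604 ] 0.12428725592479707 0.09948561996341318 ang -30.95179221598128
origin [0.52659647 0.2949186 ] delta mm [ 29.02145667 -16.14735559] z 0.2380805229123936
tool x ang 146.88995389690254
```

Request:
play_rows(increments=[{"dx":10,"dy":-6,"dz":0,"twist":0.036},{"dx":10,"dy":-6,"dz":-25,"twist":0},{"dx":9,"dy":-4,"dz":-40,"twist":0},{"dx":0,"dy":0,"dz":-40,"twist":0},{"dx":0,"dy":0,"dz":-40,"twist":0},{"dx":0,"dy":0,"dz":-35,"twist":0},{"dx":0,"dy":0,"dz":-20,"twist":0},{"dx":0,"dy":0,"dz":0,"twist":0}], claw=88)

```text
time_s: 2.8
tcp_pos: [0.5223, 0.2979, 0.0377]
tool_rot: [-0.001, 0.265, 0.964, -0.001]
ft_force: [-0.3, 0.1, -0.3]
grip_width: 0.0881
finger_force: 0.0
```

Request:
play_rows(increments=[{"dx":0,"dy":0,"dz":-10,"twist":0},{"dx":0,"dy":0,"dz":-8,"twist":0},{"dx":0,"dy":0,"dz":-8,"twist":0},{"dx":0,"dy":0,"dz":-5,"twist":0},{"dx":0,"dy":0,"dz":-3,"twist":0},{"dx":0,"dy":0,"dz":0,"twist":0},{"dx":0,"dy":0,"dz":0,"twist":0},{"dx":0,"dy":0,"dz":0,"twist":0}], claw=60)

```text
time_s: 3.8
tcp_pos: [0.5236, 0.2976, 0.0049]
tool_rot: [0.0, 0.265, 0.964, 0.0]
ft_force: [-0.0, -0.3, -0.0]
grip_width: 0.0598
finger_force: 0.0
```

Request:
play_rows(increments=[{"dx":0,"dy":0,"dz":0,"twist":0},{"dx":0,"dy":0,"dz":0,"twist":0},{"dx":0,"dy":0,"dz":0,"twist":0},{"dx":0,"dy":0,"dz":0,"twist":0},{"dx":0,"dy":0,"dz":0,"twist":0},{"dx":0,"dy":0,"dz":0,"twist":0},{"dx":0,"dy":0,"dz":0,"twist":0},{"dx":0,"dy":0,"dz":0,"twist":0}], claw=0)

```text
time_s: 4.8
tcp_pos: [0.5235, 0.2976, 0.0048]
tool_rot: [0.0, 0.265, 0.964, 0.0]
ft_force: [0.7, -0.1, -0.1]
grip_width: 0.0256
finger_force: 30.0
```

Request:
play_rows(increments=[{"dx":0,"dy":0,"dz":10,"twist":0},{"dx":0,"dy":0,"dz":25,"twist":0},{"dx":0,"dy":0,"dz":40,"twist":0},{"dx":0,"dy":0,"dz":40,"twist":0},{"dx":0,"dy":0,"dz":40,"twist":0},{"dx":0,"dy":0,"dz":30,"twist":0},{"dx":0,"dy":0,"dz":15,"twist":0},{"dx":0,"dy":0,"dz":0,"twist":0}])

```text
time_s: 5.8
tcp_pos: [0.5235, 0.2976, 0.2052]
tool_rot: [0.0, 0.265, 0.964, 0.0]
ft_force: [-0.1, 0.5, -1.5]
grip_width: 0.0257
finger_force: 30.0
```

```bash
cat > st.py <<'E'
from h import *
from scipy.optimize import least_squares
ms,mt=cams.camera_model('scene'),cams.camera_model('top')
R=lambda p,o,k:np.array(o)+np.array(p)/k
# pixels picked in crop c.png: scene hook panel (k=5), top hook panel (k=6.25)
obs=[]
# knob centre on tube end (unknown height ~.305): scene, top
k_s=R((208,360-300),(150,140),5);k_t=R((545-400,428-300),(292,145),6.25)
# bow bottom bar centre scene
b_s=R((228,516-300),(150,140),5)
def tri(a,b):
    (o1,d1),(o2,d2)=ray(ms,a),ray(mt,b)
    A=np.stack([d1,-d2],1);x=np.linalg.lstsq(A,o2-o1,rcond=None)[0];p,q=o1+x[0]*d1,o2+x[1]*d2
    return (p+q)/2,np.linalg.norm(p-q)
print('knob',tri(k_s,k_t))
print('bow via scene at z .174',at_z(ms,b_s,.174).round(4))
# top: hook end tip in top view
print('hook lowest in top (492,520)->z .174',at_z(mt,R((92,220),(292,145),6.25),.174).round(4))
for p in [(185,160),(265,170)]: print('side',at_z(ms,R(p,(150,140),5),.205).round(4))
# base plate from top: right-lower bolt etc
for p in [(705-400,10),(684-400,115)]: print('bolt',at_z(mt,R(p,(292,145),6.25),.008).round(4))
E
python3 st.py
python3 - <<'E'
from h import *
a=snap('scene');b=snap('top')
R=lambda im,x,y,w,h:cv2.cvtColor(cv2.resize(im[y:y+h,x:x+w],(400,600),interpolation=cv2.INTER_CUBIC),cv2.COLOR_RGB2BGR)
cv2.imwrite('pics/d.png',np.hstack([R(a,145,145,64,96)[:, :],R(b,298,114,56,84)]))
E
```

```text
knob (array([ 0.56140557, -0.17301023,  0.30633533]), np.float64(0.002930038878949308))
bow via scene at z .174 [ 0.5649 -0.1711  0.174 ]
hook lowest in top (492,520)->z .174 [ 0.5485 -0.1659  0.174 ]
side [ 0.5669 -0.1978  0.205 ]
side [ 0.5435 -0.1595  0.205 ]
bolt [ 0.7195 -0.3159  0.008 ]
bolt [ 0.6542 -0.302   0.008 ]
```

View pics/d.png

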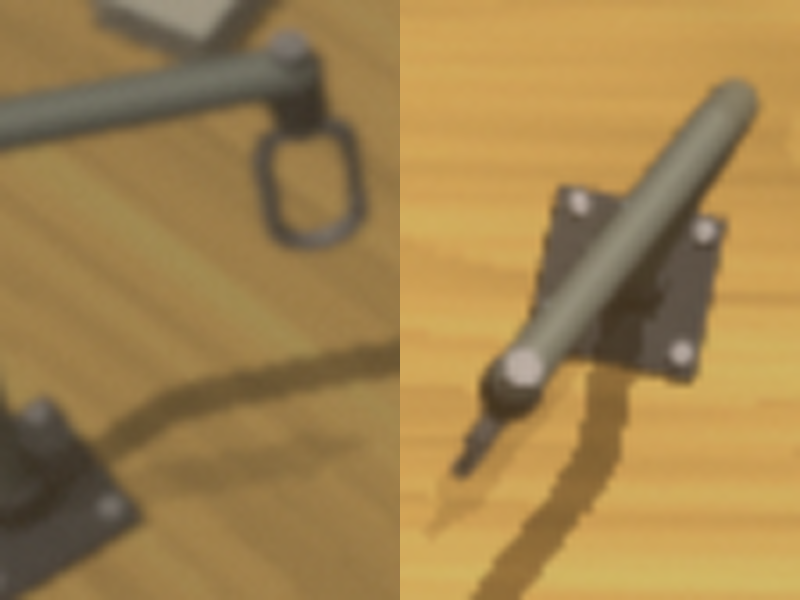

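Axis found near (0.562,-0.174) by two methods: knob triangulation and the base bolts. The base edges give a stand yaw of about -12°. The hook in the top view runs from the knob at crop (523,367) to its tip at (460,470). Next I'll take a close look at the hook from the side with the wrist camera.

Request:
play_rows(increments=[{"dx":10,"dy":-30,"dz":20,"twist":0},{"dx":17,"dy":-52,"dz":20,"twist":0},{"dx":17,"dy":-55,"dz":20,"twist":0},{"dx":18,"dy":-56,"dz":15,"twist":0},{"dx":18,"dy":-56,"dz":10,"twist":0},{"dx":18,"dy":-55,"dz":8,"twist":0},{"dx":17,"dy":-52,"dz":2,"twist":0},{"dx":13,"dy":-40,"dz":0,"twist":0}])

```text
time_s: 6.9
tcp_pos: [0.6517, -0.1008, 0.2979]
tool_rot: [-0.001, 0.266, 0.964, 0.0]
ft_force: [0.7, 0.1, -1.5]
grip_width: 0.0255
finger_force: 30.0
```

Run:
```python
from h import *
s=telemetry.sense();print(np.round(s['tcp_pos'],4),np.round(s['tool_rot'],3))
m=cams.camera_model('wrist');snap('wrist','w2.png')
np.savez('w2.npz',**{k:m[k] for k in('fx','fy','cx','cy','T')})
for z in(.174,.2035,.24,.265,.306): print(z,proj(m,(.562,-.174,z)).round(1))
for l in('gate','stand'):
    for r in trace('wrist',l): print(l,r['confidence'],r['point'])
im=cv2.imread('pics/w2.png');cv2.imwrite('pics/w2.png',cv2.resize(im,(800,600),interpolation=cv2.INTER_CUBIC))
```

```text
[ 0.6517 -0.1008  0.2979] [-0.001  0.266  0.964  0.   ]
0.174 [126.  139.8]
0.2035 [111.  144.5]
0.24 [ 86.7 152.1]
0.265 [ 64.7 159. ]
0.306 [ 12.5 175.3]
gate 0.57 [104.4, 118.4]
stand 0.8 [56.0, 206.5]
stand 0.53 [255.7, 215.2]
stand 0.52 [502.2, 59.6]
```

View pics/w2.png

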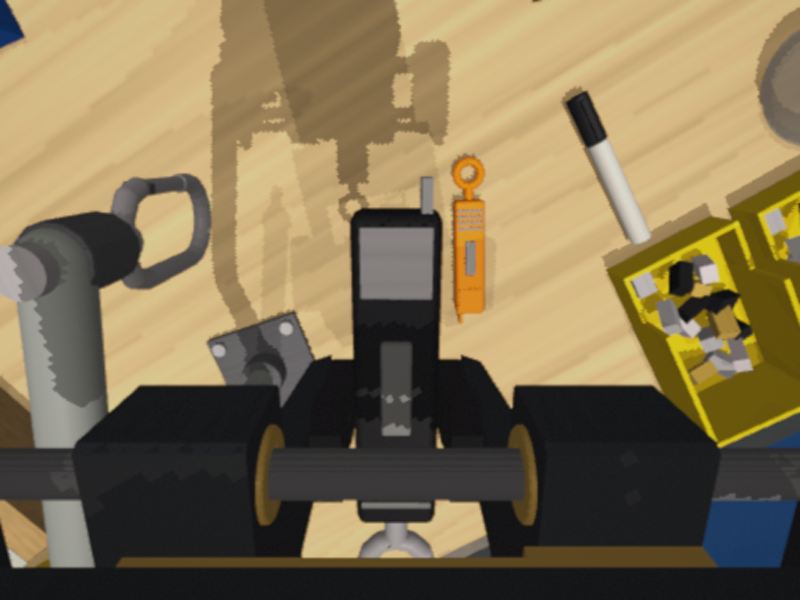

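The wrist view shows the hook clearly, in the 800-px frame. The swivel ferrule ends near (120,250), the bow's bottom is near (205,215), the gate side is up (toward the robot) near (150,185), and the spine is at the bottom near (160,280). The held eye is at about (397,566). I'll fit a hook model to it.

```bash
cat > fit.py <<'E'
from h import *
from scipy.optimize import least_squares
from scipy.spatial import cKDTree
m=dict(np.load('w2.npz'))
im=cv2.resize(cv2.imread('pics/w2.png'),(512,384),interpolation=cv2.INTER_AREA)
hsv=cv2.cvtColor(im,cv2.COLOR_BGR2HSV)
k=((hsv[...,1]<60)).astype(np.uint8)
roi=np.zeros_like(k);roi[108:186,82:138]=1;k*=roi
n,lab,st,_=cv2.connectedComponentsWithStats(k);k=(lab==1+st[1:,4].argmax())
ys,xs=np.nonzero(k);pix=np.stack([xs,ys],1).astype(float);print(len(pix),xs.min(),xs.max(),ys.min(),ys.max())
S=265.
def curve():
    a=np.linspace(0,np.pi,40);P=[]
    P+=[(-19,-z,4.5) for z in np.linspace(28,72,30)]
    P+=[(-19*np.cos(t),-72-19*np.sin(t),4.5) for t in a]
    P+=[(19,-z,4.5) for z in np.linspace(72,61.5,8)]+[(19,-z,3.5) for z in np.linspace(61,28,24)]
    return np.array(P)
C=curve()
def pts(p):
    x,y,th=p;g=np.array([np.cos(th),np.sin(th)])
    return np.column_stack([x/1e3+C[:,0:1]/1e3*g[0],y/1e3+C[:,0]/1e3*g[1],(S+C[:,1])/1e3])
def render(p):
    M=np.zeros((384*4,512*4),np.uint8);W=pts(p)
    for w,r in zip(W,C[:,2]):
        q=proj(m,w);d=np.linalg.norm(w-m['T'][:3,3]);cv2.circle(M,tuple(int(v) for v in np.round(q*4+1.5)),int(round(r/1e3*m['fx']/d*4)),255,-1)
    return cv2.resize(M,(512,384),interpolation=cv2.INTER_AREA)/255.
def cost(p):
    R=render(p)[108:186,92:138];return ((R-k[108:186,92:138])**2).sum()+((p[0]-562)**2+(p[1]+174)**2)/9
from scipy.optimize import minimize
best=None
for th in np.radians([110,125,140,155,170,185,200]):
    r=minimize(cost,[562,-174,th],method='Nelder-Mead',options=dict(initial_simplex=[[562,-174,th],[567,-174,th],[562,-169,th],[562,-174,th+.15]],maxiter=120))
    print(np.degrees(th),r.x[:2].round(1),np.degrees(r.x[2]).round(1),round(r.fun,1))
    if best is None or r.fun<best.fun: best=r
p=best.x;np.save('hook.npy',p)
o=im.copy()
for w in pts(p): cv2.circle(o,tuple(int(v) for v in np.round(proj(m,w))),0,(0,0,255),-1)
cv2.imwrite('pics/f.png',np.hstack([cv2.resize(o[100:196,60:150],(400,427),interpolation=cv2.INTER_NEAREST),cv2.resize((k[100:196,60:150]*255).astype(np.uint8)[...,None].repeat(3,2),(400,427))]))
E
python3 fit.py
python3 - <<'E'
from h import *
m=dict(np.load('w2.npz'));s=telemetry.sense();t=s['tcp_pos']
E=at_z(m,(254.1,362),t[2]+.0032);print('eye wrt tcp',(E-t).round(4)*1e3, 'along', np.linalg.norm(E-t))
print(proj(m,t+np.array([.857*.068,-.515*.068,.0032])))
E
```

```text
1688 82 134 112 183
110.0 [ 574.6 -169.3] 98.1 687.1
125.00000000000001 [ 562.1 -171.1] 146.0 38.1
140.0 [ 562.2 -171. ] 145.9 38.6
155.0 [ 562.2 -171.1] 145.8 38.0
170.0 [ 562.2 -171. ] 145.6 38.2
185.0 [ 562.2 -171. ] 145.7 38.4
200.0 [ 562.1 -171.1] 145.9 37.8
eye wrt tcp [ 59.4 -35.8   3.2] along 0.06948263729267733
[254.28980553 359.9358837 ]
```

View pics/f.png

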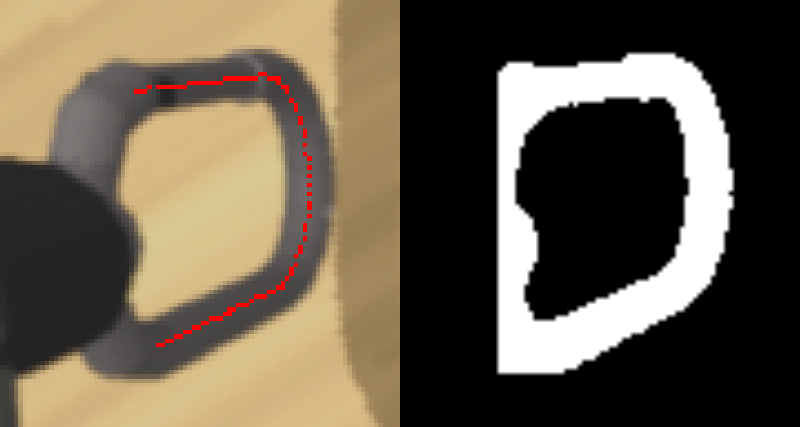

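Good fit: axis (562.2,-171.0), gate facing 145.8°, held eye about 69 mm ahead of the TCP. Next is the pre-insertion pose, with the TCP at (459,-101,208) mm and the cutter turned to -34°.

Request:
play_rows(increments=[{"dx":-15,"dy":20,"dz":0,"twist":0},{"dx":-30,"dy":10,"dz":0,"twist":0},{"dx":-35,"dy":0,"dz":0,"twist":-0.02},{"dx":-35,"dy":0,"dz":0,"twist":-0.02},{"dx":-35,"dy":0,"dz":0,"twist":-0.015},{"dx":-28,"dy":-10,"dz":0,"twist":0},{"dx":-15,"dy":-20,"dz":0,"twist":0},{"dx":0,"dy":0,"dz":-10,"twist":0}])

```text
time_s: 8.05
tcp_pos: [0.4578, -0.098, 0.2897]
tool_rot: [0.0, 0.292, 0.956, 0.0]
ft_force: [0.1, 0.9, -1.9]
grip_width: 0.0253
finger_force: 30.0
```

Request:
play_rows(increments=[{"dx":0,"dy":0,"dz":-20,"twist":0},{"dx":0,"dy":0,"dz":-25,"twist":0},{"dx":0,"dy":0,"dz":-20,"twist":0},{"dx":0,"dy":0,"dz":-10,"twist":0},{"dx":0,"dy":0,"dz":-5,"twist":0},{"dx":0,"dy":0,"dz":0,"twist":0},{"dx":0,"dy":0,"dz":0,"twist":0},{"dx":0,"dy":0,"dz":0,"twist":0}])

```text
time_s: 9.05
tcp_pos: [0.4586, -0.0985, 0.2102]
tool_rot: [0.0, 0.292, 0.957, -0.0]
ft_force: [-0.2, 0.1, -0.3]
grip_width: 0.0258
finger_force: 30.0
```

```bash
cat > rel.py <<'E'
from h import *
import sys
def rel():
    p=np.load('hook.npy');g=np.array([np.cos(p[2]),np.sin(p[2])]);l=np.array([-g[1],g[0]])
    s=telemetry.sense();t=np.array(s['tcp_pos'])*1e3;q=s['tool_rot'];a=np.arctan2(2*q[1]*q[2],q[1]**2-q[2]**2)
    e=t[:2]-69*np.array([np.cos(a),np.sin(a)]);d=e-p[:2]
    f=np.array(s['ft_force'])
    print('t',round(s['time_s'],2),'tcp',t.round(1),'cutter ang',np.degrees(a).round(1),'hook',np.degrees(p[2]).round(1),'eye front',(d@g).round(1),'lat',(d@l).round(1),'eye below swivel',(265-t[2]-3.2).round(1),'F g,l,z',(f[:2]@g).round(1),(f[:2]@l).round(1),f[2].round(1),'g',g.round(3),'w',s['grip_width'],s['finger_force'])
if __name__=='__main__': rel()
E
python3 rel.py
python3 - <<'E'
from h import *
im=snap('scene')
c=cv2.resize(im[150:222,150:246],(800,600),interpolation=cv2.INTER_CUBIC);cv2.imwrite('pics/e.png',c[...,::-1])
ms=cams.camera_model('scene');p=np.load('hook.npy');g=np.array([np.cos(p[2]),np.sin(p[2])])
t=np.array(telemetry.sense()['tcp_pos'])
f=lambda P:((proj(ms,P)-[150,150])*8.333).round()
print('nose tip',f([*(p[:2]+19*g)/1e3,.2035]),'bow',f([*p[:2]/1e3,.174]),'eye',f([*(t[:2]-.069*g),t[2]+.0032]))
E
```

```text
t 9.05 tcp [458.6 -98.5 210.2] cutter ang 146.1 hook 145.9 eye front 57.4 lat -2.4 eye below swivel 51.6 F g,l,z 0.2 0.1 -0.3 g [-0.828  0.56 ] w 0.025771292835886972 29.999063909053802
nose tip [434. 207.] bow [386. 272.] eye [547. 169.]
```

View pics/e.png

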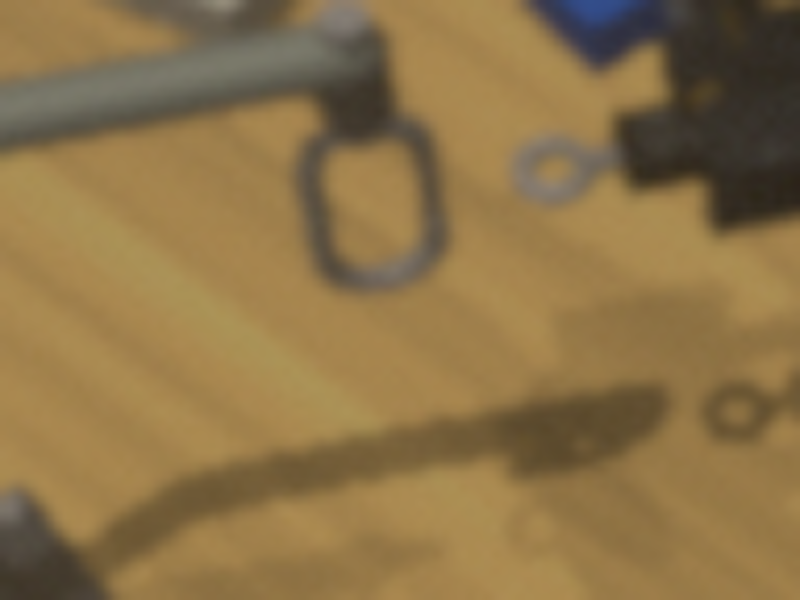

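In the crop, the eye is at (553,168), against a predicted (547,169). The bow is at (372,277), against (386,272). The lateral direction agrees, but along the push it may be 4–6 mm farther, so I'll feel for the gate.

Request:
play_rows(increments=[{"dx":-1.3,"dy":-2,"dz":-2.4,"twist":0},{"dx":3.3,"dy":-2.2,"dz":0,"twist":0},{"dx":3.3,"dy":-2.2,"dz":0,"twist":0},{"dx":3.3,"dy":-2.2,"dz":0,"twist":0},{"dx":3.3,"dy":-2.2,"dz":0,"twist":0},{"dx":0,"dy":0,"dz":0,"twist":0},{"dx":0,"dy":0,"dz":0,"twist":0},{"dx":0,"dy":0,"dz":0,"twist":0}])

```text
time_s: 10.1
tcp_pos: [0.4703, -0.1092, 0.2074]
tool_rot: [-0.0, 0.292, 0.957, -0.0]
ft_force: [-0.4, 0.9, -0.6]
grip_width: 0.0254
finger_force: 30.0
```

```bash
python3 rel.py
```

```text
t 10.1 tcp [ 470.3 -109.2  207.4] cutter ang 146.1 hook 145.9 eye front 41.8 lat -0.1 eye below swivel 54.4 F g,l,z 0.8 -0.5 -0.6 g [-0.828  0.56 ] w 0.025362902435456323 29.999054074287415
```

Lateral position is good. Now advancing in 2 mm steps, reading the force after each.

Request:
play_rows(increments=[{"dx":1.7,"dy":-1.1,"dz":0,"twist":0},{"dx":0,"dy":0,"dz":0,"twist":0},{"dx":1.7,"dy":-1.1,"dz":0,"twist":0},{"dx":0,"dy":0,"dz":0,"twist":0},{"dx":1.7,"dy":-1.1,"dz":0,"twist":0},{"dx":0,"dy":0,"dz":0,"twist":0},{"dx":0,"dy":0,"dz":0,"twist":0},{"dx":0,"dy":0,"dz":0,"twist":0}])

```text
time_s: 11.1
tcp_pos: [0.4754, -0.1125, 0.2073]
tool_rot: [-0.0, 0.292, 0.957, 0.0]
ft_force: [0.2, -0.2, -0.2]
grip_width: 0.0256
finger_force: 30.0
```

```bash
python3 rel.py
```

```text
t 11.1 tcp [ 475.4 -112.5  207.3] cutter ang 146.1 hook 145.9 eye front 35.7 lat -0.2 eye below swivel 54.5 F g,l,z -0.2 0.0 -0.2 g [-0.828  0.56 ] w 0.025647502517042873 29.99909609556198
```

Request:
play_rows(increments=[{"dx":1.7,"dy":-1.1,"dz":0,"twist":0},{"dx":0,"dy":0,"dz":0,"twist":0},{"dx":0.8,"dy":-0.6,"dz":0,"twist":0},{"dx":0,"dy":0,"dz":0,"twist":0},{"dx":0,"dy":0,"dz":0,"twist":0},{"dx":0,"dy":0,"dz":0,"twist":0},{"dx":0,"dy":0,"dz":0,"twist":0},{"dx":0,"dy":0,"dz":0,"twist":0}])

```text
time_s: 12.1
tcp_pos: [0.4779, -0.1142, 0.2073]
tool_rot: [-0.0, 0.292, 0.957, 0.0]
ft_force: [-2.9, 3.4, -1.2]
grip_width: 0.0257
finger_force: 30.0
```

```bash
python3 rel.py
```

```text
t 12.1 tcp [ 477.9 -114.2  207.3] cutter ang 146.1 hook 145.9 eye front 32.7 lat -0.2 eye below swivel 54.5 F g,l,z 4.3 -1.2 -1.2 g [-0.828  0.56 ] w 0.02574342172249059 29.998966455459595
```

Contact was felt at front≈34 (expected 36.5), so the true position is about 2.5 mm larger than estimated. The ring should be concentric with the nose at est≈16.5, so I'll push in 16 mm.

Request:
play_rows(increments=[{"dx":1.6,"dy":-1.1,"dz":0,"twist":0},{"dx":1.6,"dy":-1.1,"dz":0,"twist":0},{"dx":1.6,"dy":-1.1,"dz":0,"twist":0},{"dx":1.7,"dy":-1.1,"dz":0,"twist":0},{"dx":0,"dy":0,"dz":0,"twist":0},{"dx":0,"dy":0,"dz":0,"twist":0},{"dx":0,"dy":0,"dz":0,"twist":0},{"dx":0,"dy":0,"dz":0,"twist":0}])

```text
time_s: 13.1
tcp_pos: [0.4843, -0.1186, 0.2073]
tool_rot: [-0.0, 0.292, 0.957, -0.0]
ft_force: [-4.0, 1.9, -0.5]
grip_width: 0.0255
finger_force: 30.0
```

```bash
python3 rel.py
```

```text
t 13.1 tcp [ 484.3 -118.6  207.3] cutter ang 146.1 hook 145.9 eye front 24.8 lat -0.1 eye below swivel 54.5 F g,l,z 4.4 0.7 -0.5 g [-0.828  0.56 ] w 0.025456388464350662 30.00093251466751
```

Request:
play_rows(increments=[{"dx":1.6,"dy":-1.1,"dz":0,"twist":0},{"dx":1.6,"dy":-1.1,"dz":0,"twist":0},{"dx":1.6,"dy":-1.1,"dz":0,"twist":0},{"dx":1.7,"dy":-1.1,"dz":0,"twist":0},{"dx":0,"dy":0,"dz":0,"twist":0},{"dx":0,"dy":0,"dz":0,"twist":0},{"dx":0,"dy":0,"dz":0,"twist":0},{"dx":0,"dy":0,"dz":0,"twist":0}])

```text
time_s: 14.1
tcp_pos: [0.4905, -0.123, 0.207]
tool_rot: [-0.001, 0.292, 0.957, -0.0]
ft_force: [-5.0, 1.0, -1.2]
grip_width: 0.026
finger_force: 30.0
```

```bash
python3 rel.py
```

```text
t 14.1 tcp [ 490.5 -123.   207. ] cutter ang 146.1 hook 145.9 eye front 17.3 lat 0.1 eye below swivel 54.8 F g,l,z 4.7 2.0 -1.2 g [-0.828  0.56 ] w 0.02597236683552527 30.00641942024231
```

Request:
play_rows(increments=[{"dx":0.5,"dy":-0.4,"dz":-1,"twist":0},{"dx":0,"dy":0,"dz":-1,"twist":0},{"dx":0,"dy":0,"dz":-1,"twist":0},{"dx":0,"dy":0,"dz":-1,"twist":0},{"dx":0,"dy":0,"dz":-1,"twist":0},{"dx":0,"dy":0,"dz":0,"twist":0},{"dx":0,"dy":0,"dz":0,"twist":0},{"dx":0,"dy":0,"dz":0,"twist":0}])

```text
time_s: 15.1
tcp_pos: [0.4914, -0.1235, 0.2022]
tool_rot: [-0.0, 0.292, 0.957, -0.0]
ft_force: [-4.4, 1.3, -1.9]
grip_width: 0.0252
finger_force: 30.0
```

```bash
python3 rel.py
```

```text
t 15.1 tcp [ 491.4 -123.5  202.2] cutter ang 146.1 hook 145.9 eye front 16.3 lat -0.0 eye below swivel 59.6 F g,l,z 4.4 1.4 -1.9 g [-0.828  0.56 ] w 0.025241208035962193 30.008845925331116
```

Request:
play_rows(increments=[{"dx":0,"dy":0,"dz":-1,"twist":0},{"dx":0,"dy":0,"dz":-1,"twist":0},{"dx":0,"dy":0,"dz":-1,"twist":0},{"dx":0,"dy":0,"dz":0,"twist":0},{"dx":0,"dy":0,"dz":0,"twist":0},{"dx":0,"dy":0,"dz":0,"twist":0},{"dx":0,"dy":0,"dz":0,"twist":0},{"dx":0,"dy":0,"dz":0,"twist":0}])

```text
time_s: 16.1
tcp_pos: [0.4914, -0.1234, 0.1993]
tool_rot: [-0.0, 0.292, 0.957, 0.0]
ft_force: [-2.5, 0.9, -2.8]
grip_width: 0.0256
finger_force: 30.0
```

```bash
python3 rel.py
```

```text
t 16.1 tcp [ 491.4 -123.4  199.3] cutter ang 146.1 hook 145.9 eye front 16.3 lat -0.1 eye below swivel 62.5 F g,l,z 2.6 0.6 -2.8 g [-0.828  0.56 ] w 0.025589366209769 29.99989092350006
```

Request:
play_rows(increments=[{"dx":0,"dy":0,"dz":-1,"twist":0},{"dx":0,"dy":0,"dz":-1,"twist":0},{"dx":0,"dy":0,"dz":-1,"twist":0},{"dx":0,"dy":0,"dz":0,"twist":0},{"dx":0,"dy":0,"dz":0,"twist":0},{"dx":0,"dy":0,"dz":0,"twist":0},{"dx":0,"dy":0,"dz":0,"twist":0},{"dx":0,"dy":0,"dz":0,"twist":0}])

```text
time_s: 17.1
tcp_pos: [0.4915, -0.1235, 0.1964]
tool_rot: [0.0, 0.292, 0.957, -0.0]
ft_force: [-0.3, -0.5, -1.1]
grip_width: 0.0255
finger_force: 30.0
```

```bash
python3 rel.py
```

```text
t 17.1 tcp [ 491.5 -123.5  196.4] cutter ang 146.1 hook 145.9 eye front 16.2 lat -0.1 eye below swivel 65.4 F g,l,z -0.0 0.6 -1.1 g [-0.828  0.56 ] w 0.025535698792049682 29.99935358762741
```

The gate force has dropped to zero, so the gate snapped shut above the ring, which is on the nose. I'll lower it along the bow.

Request:
play_rows(increments=[{"dx":0,"dy":0,"dz":-1.5,"twist":0},{"dx":0,"dy":0,"dz":-1.5,"twist":0},{"dx":0,"dy":0,"dz":-1.5,"twist":0},{"dx":0,"dy":0,"dz":-1.5,"twist":0},{"dx":0,"dy":0,"dz":-1.5,"twist":0},{"dx":0.4,"dy":-0.3,"dz":-1.5,"twist":0},{"dx":0,"dy":0,"dz":0,"twist":0},{"dx":0,"dy":0,"dz":0,"twist":0}])

```text
time_s: 18.1
tcp_pos: [0.4919, -0.1237, 0.1874]
tool_rot: [0.0, 0.292, 0.957, -0.0]
ft_force: [-0.6, 0.8, -0.9]
grip_width: 0.0255
finger_force: 30.0
```

```bash
python3 rel.py
```

```text
t 18.1 tcp [ 491.9 -123.7  187.4] cutter ang 146.1 hook 145.9 eye front 15.8 lat -0.1 eye below swivel 74.4 F g,l,z 1.0 -0.3 -0.9 g [-0.828  0.56 ] w 0.025537295077585818 29.999338388442993
```

Request:
play_rows(increments=[{"dx":0.4,"dy":-0.3,"dz":-1,"twist":0},{"dx":0.4,"dy":-0.3,"dz":-1,"twist":0},{"dx":0.5,"dy":-0.3,"dz":-1,"twist":0},{"dx":0.5,"dy":-0.3,"dz":-1,"twist":0},{"dx":0,"dy":0,"dz":0,"twist":0},{"dx":0,"dy":0,"dz":0,"twist":0},{"dx":0,"dy":0,"dz":0,"twist":0},{"dx":0,"dy":0,"dz":0,"twist":0}])

```text
time_s: 19.1
tcp_pos: [0.4937, -0.1249, 0.1834]
tool_rot: [0.0, 0.292, 0.957, -0.0]
ft_force: [0.5, 0.9, -0.6]
grip_width: 0.0258
finger_force: 30.0
```

```bash
python3 rel.py
```

```text
t 19.1 tcp [ 493.7 -124.9  183.4] cutter ang 146.1 hook 145.9 eye front 13.6 lat -0.1 eye below swivel 78.4 F g,l,z 0.1 -1.0 -0.6 g [-0.828  0.56 ] w 0.025761048491972124 29.999279379844666
```

Request:
play_rows(increments=[{"dx":0.3,"dy":-0.2,"dz":-1.5,"twist":0},{"dx":0.3,"dy":-0.2,"dz":-1.5,"twist":0},{"dx":0.5,"dy":-0.3,"dz":-1.5,"twist":0},{"dx":0.5,"dy":-0.3,"dz":-1,"twist":0},{"dx":0,"dy":0,"dz":0,"twist":0},{"dx":0,"dy":0,"dz":0,"twist":0},{"dx":0,"dy":0,"dz":0,"twist":0},{"dx":0,"dy":0,"dz":0,"twist":0}])

```text
time_s: 20.1
tcp_pos: [0.4952, -0.1258, 0.1778]
tool_rot: [-0.0, 0.292, 0.957, 0.0]
ft_force: [-1.6, 1.7, 2.2]
grip_width: 0.0259
finger_force: 30.0
```

```bash
python3 rel.py
```

```text
t 20.1 tcp [ 495.2 -125.8  177.8] cutter ang 146.1 hook 145.9 eye front 11.8 lat -0.2 eye below swivel 84.0 F g,l,z 2.3 -0.5 2.2 g [-0.828  0.56 ] w 0.02591391485650374 30.003116726875305
```

Request:
play_rows(increments=[{"dx":0.8,"dy":-0.6,"dz":-1,"twist":0},{"dx":0,"dy":0,"dz":0,"twist":0},{"dx":0.8,"dy":-0.6,"dz":-1,"twist":0},{"dx":0,"dy":0,"dz":0,"twist":0},{"dx":0,"dy":0,"dz":0,"twist":0},{"dx":0,"dy":0,"dz":0,"twist":0},{"dx":0,"dy":0,"dz":0,"twist":0},{"dx":0,"dy":0,"dz":0,"twist":0}])

```text
time_s: 21.1
tcp_pos: [0.4959, -0.1264, 0.1753]
tool_rot: [-0.002, 0.291, 0.957, 0.0]
ft_force: [-5.9, 4.7, 0.9]
grip_width: 0.0259
finger_force: 30.0
```

```bash
python3 rel.py
```

```text
t 21.1 tcp [ 495.9 -126.4  175.3] cutter ang 146.1 hook 145.9 eye front 10.9 lat -0.2 eye below swivel 86.5 F g,l,z 7.5 -0.6 0.9 g [-0.828  0.56 ] w 0.025877647695505202 30.004005432128906
```

Request:
play_rows(increments=[{"dx":-0.8,"dy":0.6,"dz":0,"twist":0},{"dx":-0.4,"dy":0.3,"dz":-1,"twist":0},{"dx":0,"dy":0,"dz":-1,"twist":0},{"dx":0,"dy":0,"dz":-1,"twist":0},{"dx":0,"dy":0,"dz":0,"twist":0},{"dx":0,"dy":0,"dz":0,"twist":0},{"dx":0,"dy":0,"dz":0,"twist":0},{"dx":0,"dy":0,"dz":0,"twist":0}])

```text
time_s: 22.1
tcp_pos: [0.4958, -0.1264, 0.1729]
tool_rot: [0.0, 0.292, 0.957, -0.0]
ft_force: [-0.5, 0.6, 3.0]
grip_width: 0.0257
finger_force: 30.0
```

```bash
python3 rel.py
```

```text
t 22.1 tcp [ 495.8 -126.4  172.9] cutter ang 146.1 hook 145.9 eye front 11.0 lat -0.1 eye below swivel 88.9 F g,l,z 0.8 -0.2 3.0 g [-0.828  0.56 ] w 0.025729689676361033 30.000413954257965
```

Request:
play_rows(increments=[{"dx":0,"dy":0,"dz":-1,"twist":0},{"dx":0,"dy":0,"dz":-1,"twist":0},{"dx":0,"dy":0,"dz":-1,"twist":0},{"dx":0,"dy":0,"dz":0,"twist":0},{"dx":0,"dy":0,"dz":0,"twist":0},{"dx":0,"dy":0,"dz":0,"twist":0},{"dx":0,"dy":0,"dz":0,"twist":0},{"dx":0,"dy":0,"dz":0,"twist":0}])

```text
time_s: 23.1
tcp_pos: [0.4958, -0.1263, 0.1699]
tool_rot: [0.0, 0.292, 0.957, -0.0]
ft_force: [2.3, -0.3, 3.0]
grip_width: 0.0258
finger_force: 30.0
```

```bash
python3 rel.py
```

```text
t 23.1 tcp [ 495.8 -126.3  169.9] cutter ang 146.1 hook 145.9 eye front 11.1 lat -0.1 eye below swivel 91.9 F g,l,z -2.0 -1.0 3.0 g [-0.828  0.56 ] w 0.025783699173159078 30.001028180122375
```

Steady 3 N: the cutter is pivoting in the pads. I'll carry on along the arc.

Request:
play_rows(increments=[{"dx":0.8,"dy":-0.5,"dz":-1.5,"twist":0},{"dx":0.3,"dy":-0.2,"dz":-1.5,"twist":0},{"dx":0.4,"dy":-0.2,"dz":-1.5,"twist":0},{"dx":0.4,"dy":-0.3,"dz":-1.5,"twist":0},{"dx":0.4,"dy":-0.3,"dz":-1.5,"twist":0},{"dx":0.5,"dy":-0.3,"dz":-1.5,"twist":0},{"dx":0,"dy":0,"dz":0,"twist":0},{"dx":0,"dy":0,"dz":0,"twist":0}])

```text
time_s: 24.1
tcp_pos: [0.4984, -0.128, 0.1608]
tool_rot: [-0.0, 0.292, 0.957, 0.0]
ft_force: [-0.5, 1.9, 1.8]
grip_width: 0.0261
finger_force: 30.0
```

```bash
python3 rel.py
```

```text
t 24.1 tcp [ 498.4 -128.   160.8] cutter ang 146.1 hook 145.9 eye front 7.9 lat -0.2 eye below swivel 101.0 F g,l,z 1.5 -1.3 1.8 g [-0.828  0.56 ] w 0.026079793501911766 30.000842213630676
```

Request:
play_rows(increments=[{"dx":0.4,"dy":-0.3,"dz":-1.5,"twist":0},{"dx":0.4,"dy":-0.3,"dz":-1.5,"twist":0},{"dx":0.5,"dy":-0.3,"dz":-1.5,"twist":0},{"dx":0.5,"dy":-0.3,"dz":-1.5,"twist":0},{"dx":0.5,"dy":-0.4,"dz":-1.5,"twist":0},{"dx":0.5,"dy":-0.4,"dz":-1.5,"twist":0},{"dx":0.5,"dy":-0.4,"dz":-1.5,"twist":0},{"dx":0,"dy":0,"dz":0,"twist":0}])

```text
time_s: 25.1
tcp_pos: [0.5018, -0.1304, 0.1502]
tool_rot: [-0.0, 0.292, 0.957, 0.0]
ft_force: [-1.5, 2.6, 0.6]
grip_width: 0.0258
finger_force: 30.0
```

```bash
python3 rel.py
```

```text
t 25.1 tcp [ 501.8 -130.4  150.2] cutter ang 146.1 hook 145.9 eye front 3.8 lat -0.1 eye below swivel 111.6 F g,l,z 2.7 -1.3 0.6 g [-0.828  0.56 ] w 0.025756711259491735 30.002211034297943
```

Request:
play_rows(increments=[{"dx":0.5,"dy":-0.4,"dz":-1.5,"twist":0},{"dx":0.5,"dy":-0.4,"dz":-1.5,"twist":0},{"dx":0.6,"dy":-0.4,"dz":-1.5,"twist":0},{"dx":0.6,"dy":-0.4,"dz":-1.5,"twist":0},{"dx":0.6,"dy":-0.4,"dz":-1.5,"twist":0},{"dx":0,"dy":0,"dz":0,"twist":0},{"dx":0,"dy":0,"dz":0,"twist":0},{"dx":0,"dy":0,"dz":0,"twist":0}])

```text
time_s: 26.1
tcp_pos: [0.5046, -0.1325, 0.1429]
tool_rot: [0.0, 0.292, 0.957, -0.0]
ft_force: [-0.8, 1.9, 2.2]
grip_width: 0.0257
finger_force: 30.0
```

```bash
python3 rel.py
```

```text
t 26.1 tcp [ 504.6 -132.5  142.9] cutter ang 146.1 hook 145.9 eye front 0.3 lat 0.0 eye below swivel 118.9 F g,l,z 1.7 -1.2 2.2 g [-0.828  0.56 ] w 0.02573370055930352 30.000314712524414
```

The tilt is about 31° with low forces. The gripper body is about 11 mm from the nose, so I'll let go here.

Request:
play_rows(increments=[{"dx":0,"dy":0,"dz":0,"twist":0},{"dx":0,"dy":0,"dz":0,"twist":0},{"dx":0,"dy":0,"dz":0,"twist":0},{"dx":0,"dy":0,"dz":0,"twist":0},{"dx":0,"dy":0,"dz":0,"twist":0},{"dx":0,"dy":0,"dz":0,"twist":0},{"dx":0,"dy":0,"dz":0,"twist":0},{"dx":0,"dy":0,"dz":0,"twist":0}], claw=88)

```text
time_s: 27.1
tcp_pos: [0.5046, -0.1324, 0.1428]
tool_rot: [-0.0, 0.292, 0.957, 0.0]
ft_force: [-0.0, -0.2, 0.2]
grip_width: 0.0881
finger_force: 0.0
```

Request:
play_rows(increments=[{"dx":-4,"dy":3,"dz":0,"twist":0},{"dx":-8,"dy":5,"dz":0,"twist":0},{"dx":-12,"dy":8,"dz":0,"twist":0},{"dx":-15,"dy":10,"dz":0,"twist":0},{"dx":-20,"dy":13,"dz":0,"twist":0},{"dx":-20,"dy":13,"dz":10,"twist":0},{"dx":-20,"dy":13,"dz":20,"twist":0},{"dx":-10,"dy":7,"dz":20,"twist":0}])

```text
time_s: 28.1
tcp_pos: [0.3938, -0.0593, 0.1933]
tool_rot: [-0.0, 0.291, 0.957, 0.0]
ft_force: [1.3, -0.2, -0.0]
grip_width: 0.0878
finger_force: 0.0
```

Request:
play_rows(increments=[{"dx":0,"dy":10,"dz":20,"twist":0},{"dx":0,"dy":20,"dz":20,"twist":0},{"dx":0,"dy":20,"dz":20,"twist":0},{"dx":0,"dy":20,"dz":10,"twist":0},{"dx":0,"dy":10,"dz":0,"twist":0},{"dx":0,"dy":0,"dz":0,"twist":0},{"dx":0,"dy":0,"dz":0,"twist":0},{"dx":0,"dy":0,"dz":0,"twist":0}])

```text
time_s: 29.1
tcp_pos: [0.3955, 0.0191, 0.2625]
tool_rot: [-0.0, 0.292, 0.956, -0.0]
ft_force: [0.6, -0.2, 0.7]
grip_width: 0.0882
finger_force: 0.0
```

```bash
python3 rel.py
python3 - <<'E'
from h import *
a=snap('scene');b=snap('top')
R=lambda im,x,y,w,h:cv2.cvtColor(cv2.resize(im[y:y+h,x:x+w],(400,600),interpolation=cv2.INTER_CUBIC),cv2.COLOR_RGB2BGR)
cv2.imwrite('pics/g.png',np.hstack([R(a,155,145,72,108),R(b,276,134,56,84)]))
E
```

```text
t 29.1 tcp [395.5  19.1 262.5] cutter ang 146.0 hook 145.9 eye front 175.6 lat -64.4 eye below swivel -0.7 F g,l,z -0.6 -0.2 0.7 g [-0.828  0.56 ] w 0.08819822910339739 0.0
```

View pics/g.png

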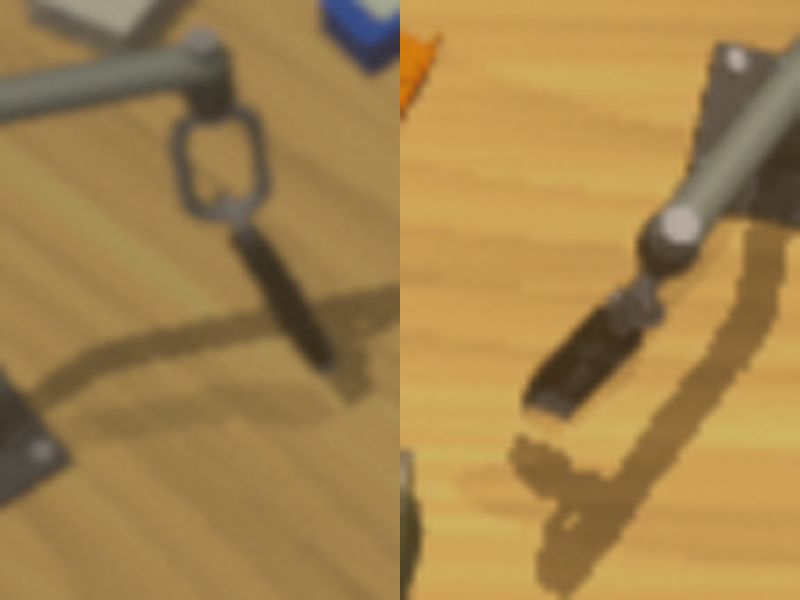

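The cutter is on the bow with the gate shut. Its tail at crop (325,365) still leans out, so it may be swinging. I'll wait and track the tail by number.

```bash
cat > tail.py <<'E'
from h import *
ms=cams.camera_model('scene');p=np.load('hook.npy');g=np.array([np.cos(p[2]),np.sin(p[2])])
def pr(a,b): # tail for tilt a (towards gate)
    P=p[:2]/1e3+g*.126*np.sin(a);return proj(ms,[*P,.172-.126*np.cos(a)])
if __name__=='__main__':
    if not __import__('os').path.exists('tp.txt'):
        print('pred tail px: hang',pr(0,0).round(1),'20deg',pr(.35,0).round(1),'40',pr(.7,0).round(1));open('tp.txt','w')
    for i in range(4):
        im=snap('scene').astype(int)[183:225,180:235];k=(im.max(2)<50).astype(np.uint8)
        n,l,st,c=cv2.connectedComponentsWithStats(k);j=1+st[1:,4].argmax();ys,xs=np.nonzero(l==j)
        a=ys>ys.max()-4;print(round(telemetry.sense()['time_s'],2),'area',len(xs),'centre',c[j].round(1)+[180,183],'tail',round(xs[a].mean()+180,1),ys.max()+183)
E
python3 tail.py
```

```text
pred tail px: hang [200.3 207.4] 20deg [214.1 202.8] 40 [226.  195.9]Traceback (most recent call last):
  File "tail.py", line 10, in <module>
    n,l,st,c=cv2.connectedComponentsWithStats(k);j=1+st[1:,4].argmax();ys,xs=np.nonzero(l==j)
                                                     ~~~~~~~~~~~~~~~^^
ValueError: attempt to get argmax of an empty sequence
```

Request:
play_rows(increments=[{"dx":0,"dy":0,"dz":0,"twist":0},{"dx":0,"dy":0,"dz":0,"twist":0},{"dx":0,"dy":0,"dz":0,"twist":0},{"dx":0,"dy":0,"dz":0,"twist":0},{"dx":0,"dy":0,"dz":0,"twist":0},{"dx":0,"dy":0,"dz":0,"twist":0},{"dx":0,"dy":0,"dz":0,"twist":0},{"dx":0,"dy":0,"dz":0,"twist":0}])

```text
time_s: 30.25
tcp_pos: [0.3956, 0.0196, 0.2628]
tool_rot: [0.0, 0.292, 0.957, -0.0]
ft_force: [-0.3, 0.0, -0.6]
grip_width: 0.0881
finger_force: 0.0
```

```bash
python3 tail.py
```

```text
Traceback (most recent call last):
  File "tail.py", line 10, in <module>
    n,l,st,c=cv2.connectedComponentsWithStats(k);j=1+st[1:,4].argmax();ys,xs=np.nonzero(l==j)
                                                     ~~~~~~~~~~~~~~~^^
ValueError: attempt to get argmax of an empty sequence
```

```bash
sed -i 's/max(2)<50/max(2)<72/' tail.py; python3 tail.py; cp tail.py t2.py
```

```text
30.35 area 93 centre [200.  196.6] tail 202.3 206
30.4 area 94 centre [198.9 196.4] tail 200.9 206
30.45 area 103 centre [198. 197.] tail 199.9 207
30.5 area 117 centre [197.7 197.7] tail 199.3 209
```

Request:
play_rows(increments=[{"dx":0,"dy":0,"dz":0,"twist":0},{"dx":0,"dy":0,"dz":0,"twist":0},{"dx":0,"dy":0,"dz":0,"twist":0},{"dx":0,"dy":0,"dz":0,"twist":0},{"dx":0,"dy":0,"dz":0,"twist":0},{"dx":0,"dy":0,"dz":0,"twist":0},{"dx":0,"dy":0,"dz":0,"twist":0},{"dx":0,"dy":0,"dz":0,"twist":0}])

```text
time_s: 31.5
tcp_pos: [0.3956, 0.0196, 0.2629]
tool_rot: [-0.0, 0.292, 0.957, -0.0]
ft_force: [0.7, 0.3, 0.2]
grip_width: 0.0886
finger_force: 0.0
```

```bash
python3 tail.py
```

```text
31.55 area 104 centre [199.7 198.1] tail 202.0 208
31.6 area 108 centre [199.1 198.2] tail 201.1 208
31.65 area 108 centre [198.5 198.1] tail 200.5 209
31.7 area 109 centre [198.1 198.5] tail 199.6 209
```

It is swinging and the swing is decaying around the hanging position, where the tail is predicted at (200,207). I'll wait until it is at rest.

Request:
play_rows(increments=[{"dx":0,"dy":0,"dz":0,"twist":0},{"dx":0,"dy":0,"dz":0,"twist":0},{"dx":0,"dy":0,"dz":0,"twist":0},{"dx":0,"dy":0,"dz":0,"twist":0},{"dx":0,"dy":0,"dz":0,"twist":0},{"dx":0,"dy":0,"dz":0,"twist":0},{"dx":0,"dy":0,"dz":0,"twist":0},{"dx":0,"dy":0,"dz":0,"twist":0}])

```text
time_s: 32.7
tcp_pos: [0.3956, 0.0196, 0.2629]
tool_rot: [0.0, 0.292, 0.957, -0.0]
ft_force: [0.4, -0.3, -0.1]
grip_width: 0.0882
finger_force: 0.0
```

Request:
play_rows(increments=[{"dx":0,"dy":0,"dz":0,"twist":0},{"dx":0,"dy":0,"dz":0,"twist":0},{"dx":0,"dy":0,"dz":0,"twist":0},{"dx":0,"dy":0,"dz":0,"twist":0},{"dx":0,"dy":0,"dz":0,"twist":0},{"dx":0,"dy":0,"dz":0,"twist":0},{"dx":0,"dy":0,"dz":0,"twist":0},{"dx":0,"dy":0,"dz":0,"twist":0}])

```text
time_s: 33.7
tcp_pos: [0.3956, 0.0196, 0.2628]
tool_rot: [-0.0, 0.292, 0.957, -0.0]
ft_force: [-1.0, 1.2, -1.0]
grip_width: 0.0878
finger_force: 0.0
```

Request:
play_rows(increments=[{"dx":0,"dy":0,"dz":0,"twist":0},{"dx":0,"dy":0,"dz":0,"twist":0},{"dx":0,"dy":0,"dz":0,"twist":0},{"dx":0,"dy":0,"dz":0,"twist":0},{"dx":0,"dy":0,"dz":0,"twist":0},{"dx":0,"dy":0,"dz":0,"twist":0},{"dx":0,"dy":0,"dz":0,"twist":0},{"dx":0,"dy":0,"dz":0,"twist":0}])

```text
time_s: 34.7
tcp_pos: [0.3956, 0.0196, 0.2628]
tool_rot: [-0.0, 0.292, 0.957, -0.0]
ft_force: [0.2, -1.1, -0.4]
grip_width: 0.0878
finger_force: 0.0
```

Request:
play_rows(increments=[{"dx":0,"dy":0,"dz":0,"twist":0},{"dx":0,"dy":0,"dz":0,"twist":0},{"dx":0,"dy":0,"dz":0,"twist":0},{"dx":0,"dy":0,"dz":0,"twist":0},{"dx":0,"dy":0,"dz":0,"twist":0},{"dx":0,"dy":0,"dz":0,"twist":0},{"dx":0,"dy":0,"dz":0,"twist":0},{"dx":0,"dy":0,"dz":0,"twist":0}])

```text
time_s: 35.7
tcp_pos: [0.3955, 0.0196, 0.2628]
tool_rot: [-0.0, 0.292, 0.957, -0.0]
ft_force: [0.1, 0.1, 0.6]
grip_width: 0.0882
finger_force: 0.0
```

```bash
sed -i 's/range(4)/range(14)/' tail.py; python3 tail.py
```

```text
35.75 area 108 centre [198.7 198.4] tail 200.6 209
35.8 area 108 centre [198.6 198.3] tail 200.6 209
35.85 area 108 centre [198.7 198.4] tail 200.6 209
35.9 area 109 centre [198.7 198.3] tail 200.6 209
35.95 area 106 centre [198.7 198.5] tail 200.6 209
36.0 area 107 centre [198.7 198.4] tail 200.6 209
36.05 area 108 centre [198.7 198.4] tail 200.6 209
36.1 area 107 centre [198.7 198.4] tail 200.6 209
36.15 area 111 centre [198.6 198.1] tail 200.6 209
36.2 area 109 centre [198.7 198.3] tail 200.6 209
36.25 area 108 centre [198.7 198.3] tail 200.6 209
36.3 area 109 centre [198.7 198.4] tail 200.6 209
36.35 area 107 centre [198.7 198.4] tail 200.6 209
36.4 area 107 centre [198.7 198.4] tail 200.6 209
```

At rest. One last look before handing in.

Run:
```python
from h import *
a=snap('scene');b=snap('top')
R=lambda im,x,y,w,h:cv2.cvtColor(cv2.resize(im[y:y+h,x:x+w],(400,600),interpolation=cv2.INTER_CUBIC),cv2.COLOR_RGB2BGR)
cv2.imwrite('pics/i.png',np.hstack([R(a,165,145,64,96),R(b,276,134,56,84)]))
```

```text
(no output)
```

View pics/i.png

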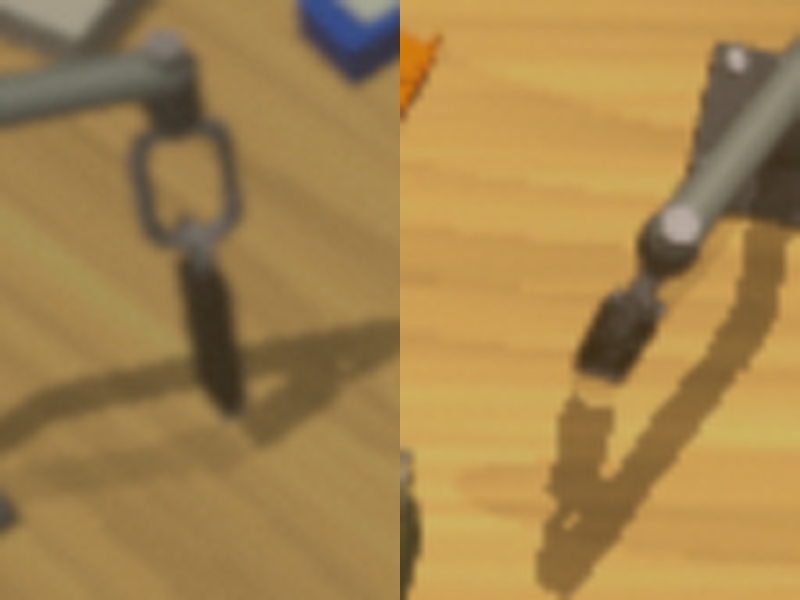

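The scene view shows the cutter hanging from the bow with the gate closed. In the top view, knob (680,222), eye (645,290) and tail (600,370) line up with the vertical. I'm handing in the job.

```bash
python3 -c "
from plant import order
print(order.close_job())"
```

```text
the job is handed in; nothing more can be done
None
```

The safety cutter hangs from the hook's bow, straight down as far as the cameras show (within 2 to 3°), at rest and with the gate shut. The job was handed in at about 36 s; measured push on the hook peaked at 7.5 N, and I did not re-check the other bench items by camera.

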